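# Click the pantry light into its charging cradle

### The arm

A 6-joint arm with a two-finger parallel gripper is mounted at the origin on the work surface. World frame = base frame: x ahead of the robot, y to its left, z up, the work surface at z = 0. Lengths are in m, angles in rad, forces in N, time in s.
With the tool pointing down it reaches from about 0.325 to 0.85 m from the base axis. Payload 15.5 kg.
Tool frame: the origin (TCP) lies at the very end of the fingers, on their centre line; the grasp point (between the pads) lies 19 mm behind it (ctrl.grasp_offset is the distance from the TCP to the grasp point, in m); z points along the fingers, y is the line along which they close (so a half turn about z gives the same grasp; the last joint's range is limited). The gripper opens to 91 mm and grips with 3 to 60 N. Pads are 32 mm wide; open, the fingers measure 118 mm over their backs; the gripper's body (76 mm by 178 mm) begins 60 mm behind the grasp point.
Start: joints at [1.147, 0.494, 1.345, -0, 1.302, -0.096], TCP at [0.202, 0.592, 0.214] pointing down, gripper open.
Joint ranges: [-2.91, 2.91], [-0.82, 2.16], [0.22, 2.67], [-1.22, 4.37], [0.12, 2.79], [-3.08, 3.08]. Speed limits (rad/s): [1.89, 1.89, 2.57, 3.01, 3.01, 3.01].

### API

Orientations are given as a unit quaternion [x, y, z, w].
In Python, from plant import ctrl, read_camera, job gives the robot as it stands. The module is installed in compiled form; this text tells all that it offers.
- The arm moves only by the shell command python3 -m jog 'ROWS' [FORCE]. ROWS is JSON, a list of rows, each an object with "jaw": the gripper's target within -1 to 1 (fully open at 1, half-way at 0, shut at -1); "offset": the shift along the world's x, y, z in m, a list of three; "rotation": the turn, a rotation vector about the world's x, y, z in rad, a list of three. In form: [{"jaw": jaw, "offset": [tx, ty, tz], "rotation": [ax, ay, az]}, ...]. A call has exactly 8 rows; each row is the pose to reach, as a shift and turn from the pose commanded when the call began; what a row does not reach only later rows make up. A row lasts 1/8 s, in which the tool goes at most 62.5 mm and 10.7 degrees, less where a joint would pass 70% of its speed; a pose out of reach is approached as far as the arm can. A call with a gripper value outside its range is refused whole. The fingers move at their own pace and stop on an object; FORCE is the grip in N (left out, the last holds). Time passes only in rows, so rows that repeat a pose let the fingers close, or fill a call up. It gives the time, the measured TCP pose, the force, the opening and the grip force at its end, in the units of the state.
- ctrl.observe(): the state, without advancing time (a new reading comes with each control period).
- read_camera(name): name is "side" or "top" or "wrist"; returns a dict with "image" (420x560x3 uint8, red, green, blue), "depth" (420x560 float32, m along the optical axis (not along the pixel's ray), 0 where there is no reading), "K" (3x3 intrinsics, pixels), "k1" (the pictures are not rectified: a ray, as slopes to the right and down, at radius r is drawn at 1 + k1 r^2 times it, then the intrinsics apply), "world_from_camera" (4x4, takes a point from camera to world coordinates). Camera axes: x right, y down, z forward; pixel columns grow to the right and rows downward; lengths in m; the calibration is good to about 2 mm. A picture is of the moment at which its call begins.
- job.job_done(): hands the job in; it is judged then, once.
The state is a dict: "clock": time; "joint_positions": joint angles; "joint_velocities": joint speeds; "joint_torque": joint torques, N m; "eef_pos": TCP position; "ee_rot": TCP orientation; "contact_force": force on the tool from outside, world axes, zero at the start; "torque": the same for the moment, N m; "finger_gap": opening from 0.0 (shut) to 1.0 (fully open); "grip_force": force on a finger pad.
Only numpy, scipy, OpenCV 4.12 (cv2) and the standard library are available. Lean on these libraries where they do the work, as an engineer would, in place of code of your own. Each camera call takes 0.05 s, during which the arm holds its last target. There are 200 camera calls.

### The job

Put the cordless pantry light back in its charging cradle, lens up: press it down between the two spring clips until both ends have snapped in and it lies flat on the bed, then let go of it. The pair of clips slides lengthwise in the cradle, so feel or look where they stand, press without forcing, and do not shove the jar, the berry punnet or the fruit bowl about.

Things in the scene. Friction and masses are not known exactly. Their poses are not given: they have to be found in the camera images.
- light: Cordless light bar, white plastic, pale yellow lens on top; 150 long (own y) x 34 wide (own x, grasp across it) x 24 high, about 0.18 kg. Origin: centre of the underside, z up out of the lens. It lies on the counter, lens up. Both ends are alike; either end may go to either clip.
- light_end_a (a point): Point on the light's underside, 65 from its origin along +y. Each end is a wedge: the flat underside is 134 long; from there the lower chamfer runs out and up, 30 deg from vertical, to the tip 14 above the underside (150 long), then the upper chamfer runs back at 45 deg to the 130 long top face.
- light_end_b (a point): Point on the light's underside, 65 from its origin along -y.
- cradle: Charging cradle fixed to the counter. Grey base plate 245 (own y) x 70 (own x) x 12 high; origin: centre of its underside. On it a black bed 28 wide, 110 long, top 35 above the counter: the light lies on it, length along the cradle's y, between four round-topped guide pins (8 diameter, at x +-22.75, y +-46, tops 41 above the counter), 1.75 play each side.
- cradle_bed (a point): Centre of the bed's top face, 35 above the counter; axes as the cradle's. Pressing the light in takes about 10 to 20 N over both ends; from first touch of the noses to the bed it travels about 18 mm, and the tips are past the noses 5 above the bed. A blow or push of over 100 N on the cradle is forcing it; meet the bed slowly (under 10 mm/s).
- clips_nominal (a point): Point fixed on the cradle, over its middle, at the height of the clip noses (54 above the counter). Beyond each end of the bed stands an upright steel spring clip with a round brass nose (8 diameter, 30 long along x) facing the bed. Free, the noses' inner faces are 136 apart; each springs outward about its foot, yielding from about 2.2 N, 4.5 N when 7 mm out.
- slide (a point): Centre of the cradle plate's top. Both clips ride together on one stiff slide along the cradle's y (18 N to shift): the middle between them lies anywhere within +-18 mm of the cradle's middle, NOT shown by any pose: feel for both noses or look. The light enters if centred within about 2 mm on that middle; else an end lands on a nose and stays high.
- jar: White storage jar with wooden cap, 72 diameter, 110 high, 0.5 kg; origin: centre of underside. Leave alone.
- punnet: White punnet of blueberries, 100 x 100 x 55 high; origin: centre of underside. Leave alone.
- fruitbowl: Brown pedestal bowl of fruit, 150 diameter, about 126 high; origin: centre of underside. Leave alone.
Things that resemble listed ones, but are neither listed nor needed, are in the scene too. There is more than one size of the light; the one meant has the size given above.

How it is judged:
At the end, for the whole second after the job is handed in: The light lies lens up on the cradle's bed (both end points within 2.5 mm of the bed's height, within 5 mm of its centre line, its middle within 24 mm of the bed's middle, tilted less than 0.06 rad), at rest and released (z of light_end_a in the frame of cradle_bed between -0.0025 and 0.0025 m and x of light_end_a in the frame of cradle_bed between -0.005 and 0.005 m and z of light_end_b in the frame of cradle_bed between -0.0025 and 0.0025 m and x of light_end_b in the frame of cradle_bed between -0.005 and 0.005 m and y of light in the frame of cradle_bed between -0.024 and 0.024 m and angle between light's own z axis and vertical below 0.06 rad and linear speed of light below 0.01 m/s and angular speed of light below 0.1 rad/s and contact force between the fingers and light below 0.1 N); the robot touches nothing.
It fails at once if the light or the gripper was forced on the cradle (over 100 N) (contact force between any of light, the fingers and cradle above 100 N).
It fails at once if the jar was shoved (over 30 mm) or tipped (distance of jar from where it was at the start of the episode above 0.03 m or angle between jar's own z axis and vertical above 0.3 rad).
It fails at once if the punnet was shoved (over 30 mm) or tipped (distance of punnet from where it was at the start of the episode above 0.03 m or angle between punnet's own z axis and vertical above 0.3 rad).
It fails at once if the fruitbowl was shoved (over 30 mm) or tipped (distance of fruitbowl from where it was at the start of the episode above 0.03 m or angle between fruitbowl's own z axis and vertical above 0.3 rad).
It also fails if it takes over 67 s, if anything falls off the work surface, if the arm or the gripper's body presses on something with over 40 N, if the wrist force passes 120 N, or if a joint passes its speed limit or range.

## Working session

There is one attempt and no reset: what is moved stays moved. The work goes in short steps, Python scripts to look and compute and a shell command to move; the robot and the scene stay as the last step left them, time stands still between calls to the robot, and variables do not carry over. Pictures are saved under pics/ and viewed, at most 10 in all, crops included, and the job is handed in when it is done.

```bash
mkdir -p pics; cat > h.py <<'E'
import numpy as np, cv2, pickle
from plant import ctrl, read_camera, job
def grab(n):
    c=read_camera(n); pickle.dump(c,open(n+'.pkl','wb')); return c
def load(n): return pickle.load(open(n+'.pkl','rb'))
def ray(c,uv):
    K=c['K']; d=np.array([[c['k1'],0,0,0]],float)
    p=cv2.undistortPoints(np.array(uv,float).reshape(-1,1,2),K,d).reshape(-1,2)
    T=c['world_from_camera']; D=np.c_[p,np.ones(len(p))]@T[:3,:3].T
    return T[:3,3],D
def onplane(c,uv,z):
    o,D=ray(c,uv); return o+D*((z-o[2])/D[:,2])[:,None]
def bydepth(c,uv):
    o,D=ray(c,uv); uv=np.array(uv).reshape(-1,2).astype(int)
    return o+D*c['depth'][uv[:,1],uv[:,0]][:,None]
E
python3 - <<'E'
from h import *
for n in ['top','side']:
    c=grab(n); cv2.imwrite(f'pics/{n}0.png',c['image'][:,:,::-1]); print(n,c['K'].tolist(),c['k1'],c['world_from_camera'].round(3).tolist())
print(ctrl.observe())
E
```

```text
top [[521.2858731827042, 0.0, 277.6796244747446], [0.0, 521.2858731827042, 208.48057272205128], [0.0, 0.0, 1.0]] 0.03345217057023329 [[0.014, -0.998, 0.058, 0.46], [-1.0, -0.014, 0.001, 0.037], [0.0, -0.058, -0.998, 1.526], [0.0, 0.0, 0.0, 1.0]]
side [[483.7751364816742, 0.0, 279.9962601776666], [0.0, 483.7751364816742, 216.21498700252755], [0.0, 0.0, 1.0]] -0.0008444228329935952 [[0.72, -0.404, 0.565, -0.193], [-0.694, -0.441, 0.569, -0.704], [0.019, -0.802, -0.597, 0.858], [0.0, 0.0, 0.0, 1.0]]
{'clock': 0.1, 'joint_positions': array([ 1.14651751e+00,  4.94110870e-01,  1.34604396e+00,  9.39489522e-06,
        1.30251051e+00, -9.55031195e-02]), 'joint_velocities': array([ 0.00075762, -0.00188919, -0.00102354,  0.00091375, -0.00105765,
       -0.00111116]), 'joint_torque': array([ 2.72763129e-03, -8.80233550e+01, -3.82543373e+01,  7.10172672e-02,
        4.81416914e-02, -2.35955963e-05]), 'eef_pos': array([0.20166135, 0.59122154, 0.21341276]), 'ee_rot': array([ 1.63649670e-01,  9.86518372e-01, -5.17167918e-04, -1.42203535e-04]), 'contact_force': array([ 0.31165249, -1.00707302,  0.04678589]), 'torque': array([-0.00140679,  0.06059021, -0.00114224]), 'grip_force': 0.0, 'finger_gap': 1.0006847661655156}
```

View pics/top0.png

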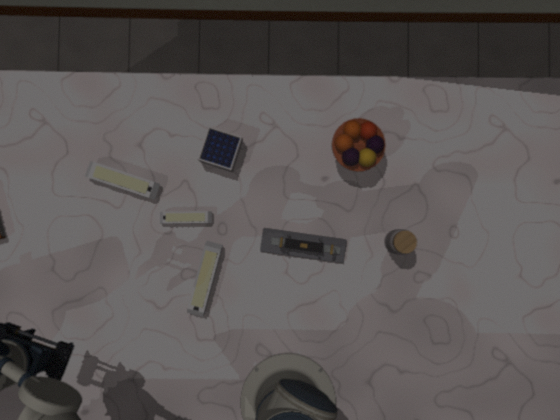

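View pics/side0.png

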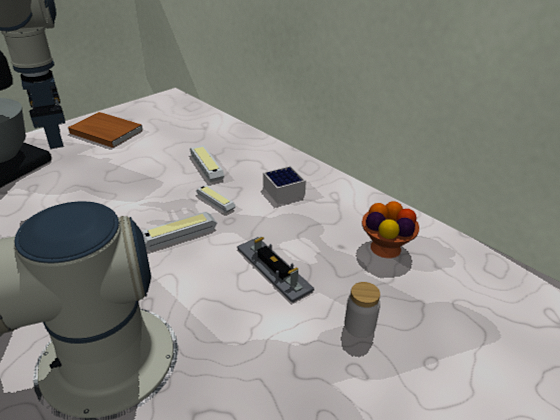

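The two pictures show three light bars. In the top view the ones at (124,180) and (206,280) are about 70 px long (200 mm). The one at (186,218) is about 50 px (150 mm), so that is the one meant. The cradle is at (304,246), with the jar to its right at (402,242), the punnet at (221,150) and the bowl at (358,145).

```bash
python3 - <<'E'
from h import *
c=load('top'); im=c['image']
def rect(mask,z,lab):
    cs,_=cv2.findContours(mask.astype(np.uint8),cv2.RETR_EXTERNAL,cv2.CHAIN_APPROX_NONE)
    k=max(cs,key=cv2.contourArea).reshape(-1,2)
    P=onplane(c,k,z)[:,:2]
    r=cv2.minAreaRect((P*1000).astype(np.float32)); b=cv2.boxPoints(r)
    print(lab,np.round(r[0],1),np.round(r[1],1),round(r[2],2),b.round(0).tolist())
hsv=cv2.cvtColor(im,cv2.COLOR_RGB2HSV)
box=np.zeros(im.shape[:2],bool); box[203:235,155:217]=1
lens=(hsv[...,1]>50)&(hsv[...,0]>18)&(hsv[...,0]<40)&box
rect(lens,.024,'lens')
d=c['depth']; vv,uu=np.mgrid[0:420,0:560]
P=bydepth(c,np.c_[uu.ravel(),vv.ravel()]).reshape(420,560,3)
rect((P[...,2]>.014)&box,.024,'light by depth'); print('z light',np.median(P[...,2][lens]))
box[:]=0; box[220:270,250:355]=1
g=im.max(2).astype(int)
rect((P[...,2]>.007)&box,.012,'cradle depth')
rect((g<95)&box,.012,'cradle dark'); print(np.percentile(g[box],[5,25,50,75,95]))
m=(P[...,2]>.045)&(P[...,2]<.09)&box; n,l,s,ce=cv2.connectedComponentsWithStats(m.astype(np.uint8))
for i in range(1,n): print('tall',s[i],P[l==i].mean(0).round(4),P[l==i][:,2].max())
t=np.hstack([cv2.resize(im[195:275,140:250],None,fx=3.6,fy=3.6,interpolation=cv2.INTER_CUBIC),cv2.resize(im[205:285,250:360],None,fx=3.6,fy=3.6,interpolation=cv2.INTER_CUBIC)])
cv2.imwrite('pics/crop.png',np.clip(t[:,:,::-1].astype(int)*1.8,0,255).astype(np.uint8))
E
```

```text
lens [524.6 341.3] [6.5 2.6] 64.27 [[522.0, 339.0], [524.0, 338.0], [527.0, 344.0], [525.0, 345.0]]
light by depth [519.8 303. ] [ 34.6 146.7] 1.22 [[501.0, 376.0], [504.0, 229.0], [539.0, 230.0], [535.0, 377.0]]
z light 0.025654286126381542
cradle depth [442.1 -36.4] [248.4  72.7] 82.68 [[390.0, -155.0], [462.0, -164.0], [494.0, 82.0], [422.0, 91.0]]
cradle dark [442.5 -38.2] [251.2  86.7] 85.83 [[390.0, -160.0], [477.0, -167.0], [495.0, 84.0], [408.0, 90.0]]
[ 33.  62. 102. 108. 110.]
tall [278 237   5  11  37] [0.4523 0.0296 0.0578] 0.06748770211156874
tall [299 245   1   1   1] [ 0.4438 -0.0239  0.0469] 0.04694060465152128
tall [330 244   5  11  39] [ 0.4337 -0.1154  0.0575] 0.06878028585629758
tall [319 256   1   1   1] [ 0.4136 -0.0809  0.0457] 0.04567966989170191
```

View pics/crop.png

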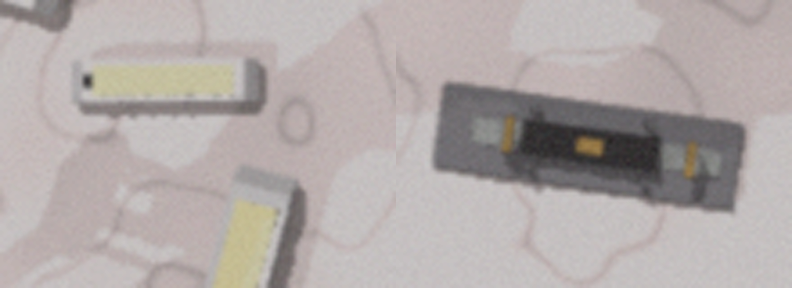

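The crop shows the light with its lens up and a black dot at its left end. The brass noses are at about (281.4,242.2) and (331.9,249.4) in full-image pixels and the bed mark is at (303.9,245.8), so the clips stand off-centre toward -y. I'll move above the light and take a wrist view.

```bash
python3 -m jog '[{"jaw":1,"offset":[0.04,-0.036,0.01],"rotation":[0,0,-0.18]},{"jaw":1,"offset":[0.08,-0.072,0.02],"rotation":[0,0,-0.36]},{"jaw":1,"offset":[0.12,-0.108,0.03],"rotation":[0,0,-0.54]},{"jaw":1,"offset":[0.16,-0.144,0.04],"rotation":[0,0,-0.72]},{"jaw":1,"offset":[0.2,-0.18,0.05],"rotation":[0,0,-0.9]},{"jaw":1,"offset":[0.25,-0.226,0.06],"rotation":[0,0,-1.08]},{"jaw":1,"offset":[0.3,-0.272,0.07],"rotation":[0,0,-1.222]},{"jaw":1,"offset":[0.318,-0.288,0.08],"rotation":[0,0,-1.222]}]' 60
python3 - <<'E'
from h import *
c=grab('wrist'); cv2.imwrite('pics/w1.png',np.clip(c['image'][:,:,::-1].astype(int)*2,0,255).astype(np.uint8)); print(c['world_from_camera'].round(3).tolist(),c['K'][0,0],c['k1'])
s=ctrl.observe();print(s['eef_pos'],s['ee_rot'])
E
```

```text
clock: 1.1
eef_pos: [0.5214, 0.3012, 0.2937]
ee_rot: [0.702, 0.713, -0.0, -0.0]
contact_force: [0.1, 1.0, -0.8]
finger_gap: 0.997
grip_force: 0.0
[[1.0, 0.016, 0.004, 0.521], [0.016, -0.967, -0.256, 0.373], [-0.0, 0.256, -0.967, 0.466], [0.0, 0.0, 0.0, 1.0]] 295.3587943213895 0.0016288340323722722
[0.52440876 0.29934517 0.29530845] [7.01352000e-01 7.12813994e-01 6.16303427e-04 1.09633598e-03]
```

View pics/w1.png

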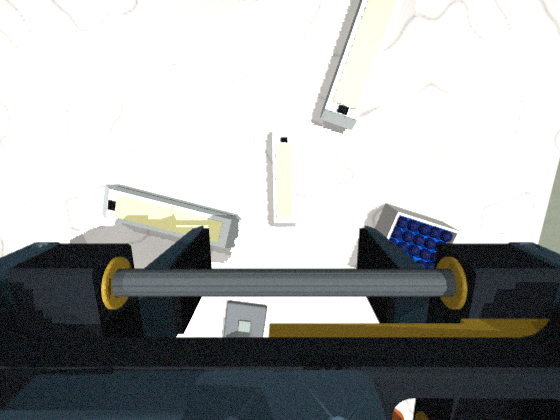

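The wrist view shows the wanted light upright at (284,178), with the decoys at (170,215) and (350,60). The cradle end is at (245,320). I'll measure the light, then look at the cradle from above.

```bash
python3 - <<'E'
from h import *
c=load('wrist'); im=c['image']; d=c['depth']
vv,uu=np.mgrid[0:420,0:560]
P=bydepth(c,np.c_[uu.ravel(),vv.ravel()]).reshape(420,560,3)
box=np.zeros((420,560),bool); box[120:235,262:308]=1
for lo in (.018,.021):
    m=((P[...,2]>lo)&(P[...,2]<.04)&box).astype(np.uint8); m=cv2.morphologyEx(m,cv2.MORPH_OPEN,np.ones((3,3)))
    k=max(cv2.findContours(m,0,1)[0],key=cv2.contourArea).reshape(-1,2)
    r=cv2.minAreaRect((P[k[:,1],k[:,0],:2]*1000).astype(np.float32)); print(np.round(r[0],1),np.round(r[1],1),r[2])
hsv=cv2.cvtColor(im,cv2.COLOR_RGB2HSV)
m=((hsv[...,1]>40)&(hsv[...,0]>18)&(hsv[...,0]<40)&box); k=np.argwhere(m)[:,::-1]
r=cv2.minAreaRect((onplane(c,k,.024)[:,:2]*1000).astype(np.float32)); print('lens',m.sum(),np.round(r[0],1),np.round(r[1],1),r[2], np.median(P[...,2][m]))
E
python3 -m jog '[{"jaw":1,"offset":[-0.012,-0.055,0],"rotation":[0,0,-0.03]},{"jaw":1,"offset":[-0.024,-0.11,0],"rotation":[0,0,-0.06]},{"jaw":1,"offset":[-0.036,-0.165,0],"rotation":[0,0,-0.09]},{"jaw":1,"offset":[-0.048,-0.22,0],"rotation":[0,0,-0.12]},{"jaw":1,"offset":[-0.06,-0.275,0],"rotation":[0,0,-0.15]},{"jaw":1,"offset":[-0.07,-0.33,0],"rotation":[0,0,-0.15]},{"jaw":1,"offset":[-0.08,-0.366,0],"rotation":[0,0,-0.15]},{"jaw":1,"offset":[-0.08,-0.366,0],"rotation":[0,0,-0.15]}]'
python3 - <<'E'
from h import *
c=grab('wrist'); g=np.clip(c['image'][:,:,::-1].astype(int)*2,0,255).astype(np.uint8)[60:310,130:430]
cv2.imwrite('pics/w2.png',cv2.resize(g,None,fx=2.4,fy=2.4)); print(ctrl.observe()['eef_pos'])
E
```

```text
[522.4 302.9] [ 33.9 142.8] 1.5039154291152954
[522.3 304.2] [ 33.9 136.9] 1.4846993684768677
lens 1166 [522.5 306. ] [ 24.  116.7] 2.180940866470337 0.02601310145022162
clock: 2.15
eef_pos: [0.4391, -0.0642, 0.2938]
ee_rot: [0.753, 0.659, -0.0, -0.0]
contact_force: [0.6, 0.8, -1.0]
finger_gap: 0.999
grip_force: 0.0
[ 0.43948409 -0.06304991  0.29382208]
```

View pics/w2.png

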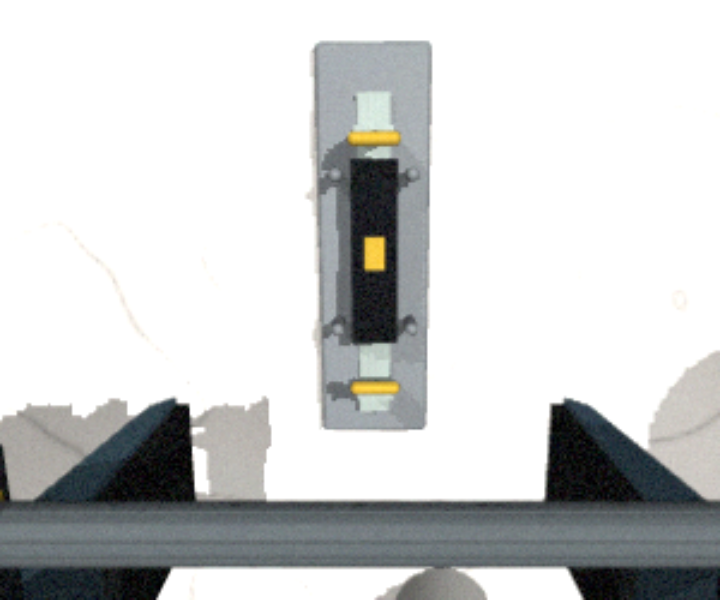

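The wrist crop shows the cradle clearly. The noses are at crop (374,137) and (375,387), and the bed is black, running from row 158 to 343. Next step is measuring them.

```bash
python3 - <<'E'
from h import *
c=load('wrist'); im=c['image']; hsv=cv2.cvtColor(im,cv2.COLOR_RGB2HSV)
m=((hsv[...,1]>110)&(hsv[...,0]>15)&(hsv[...,0]<35)&(hsv[...,2]>50)).astype(np.uint8); m[:100]=0;m[230:]=0;m[:,:260]=0;m[:,320:]=0
n,l,s,ce=cv2.connectedComponentsWithStats(m)
N=[]
for i in range(1,n):
    if s[i][4]<20: continue
    z=.035 if s[i][2]<s[i][3]*1.2 else .054
    p=onplane(c,ce[i],z)[0]; print(s[i],p.round(4)); N.append(p)
def rc(mask,z,lab):
    mask=cv2.morphologyEx(mask.astype(np.uint8),cv2.MORPH_CLOSE,np.ones((9,9)));k=max(cv2.findContours(mask,0,1)[0],key=cv2.contourArea).reshape(-1,2)
    P=onplane(c,k,z)[:,:2]; r=cv2.minAreaRect((P*1000).astype(np.float32)); print(lab,np.round(r[0],1),np.round(r[1],1),r[2]); return np.array(r[0])/1000
b=np.zeros((420,560),bool); b[70:243,255:315]=1
v=im.max(2)
bed=rc((v<30)&b,.035,'bed'); pl=rc((v<105)&b,.012,'plate')
vv,uu=np.mgrid[0:420,0:560]
P=bydepth(c,np.c_[uu.ravel(),vv.ravel()]).reshape(420,560,3)
rc((P[...,2]>.008)&b,.012,'plate depth')
a=np.deg2rad(82.6); u=np.array([np.cos(a),np.sin(a)]); w=np.array([u[1],-u[0]])
N=[p for p in N if abs(p[2]-.054)<1e-6]
d=N[0]-N[-1]; print('nose dist',np.hypot(*d[:2]),np.rad2deg(np.arctan2(d[1],d[0])),'mid',(N[0]+N[-1])/2,'rel bed', ((N[0]+N[-1])/2)[:2]@u-bed@u, ((N[0]+N[-1])/2)[:2]@w-bed@w)
E
```

```text
[275 115  22   6 125] [0.4541 0.0264 0.054 ]
[282 159   9  14 124] [ 0.4466 -0.0387  0.035 ]
[276 219  20   5  97] [ 0.4358 -0.1164  0.054 ]
bed [446.4 -38.5] [109.4  28.3] 82.03406524658203
plate [444.2 -38.1] [244.1  73.4] 82.62152099609375
plate depth [442.9 -39.5] [248.2  91.4] 83.4725341796875
nose dist 0.14390569321148639 82.68308492441318 mid [ 0.44492923 -0.04498449  0.054     ] rel bed -0.006658738801223182 -0.0005899535476174833
```

```bash
python3 -m jog '[{"jaw":1,"offset":[0.012,0.055,0],"rotation":[0,0,0.03]},{"jaw":1,"offset":[0.025,0.11,0],"rotation":[0,0,0.06]},{"jaw":1,"offset":[0.037,0.165,-0.02],"rotation":[0,0,0.09]},{"jaw":1,"offset":[0.05,0.22,-0.04],"rotation":[0,0,0.12]},{"jaw":1,"offset":[0.062,0.275,-0.06],"rotation":[0,0,0.15]},{"jaw":1,"offset":[0.075,0.33,-0.08],"rotation":[0,0,0.153]},{"jaw":1,"offset":[0.083,0.367,-0.11],"rotation":[0,0,0.153]},{"jaw":1,"offset":[0.083,0.367,-0.14],"rotation":[0,0,0.153]}]'
python3 - <<'E'
from h import *
from scipy.spatial.transform import Rotation as R
c=read_camera('wrist'); s=ctrl.observe(); M=R.from_quat(s['ee_rot']).as_matrix(); print(s['eef_pos'],np.rad2deg(np.arctan2(M[1,1],M[0,1])),M[:,2])
E
```

```text
clock: 3.2
eef_pos: [0.5222, 0.3086, 0.1524]
ee_rot: [0.697, 0.717, 0.0, -0.0]
contact_force: [0.5, -0.6, 0.5]
finger_gap: 1.003
grip_force: 0.0
[0.52012231 0.30638935 0.14866352] 1.507544711842102 [-0.00501636 -0.00204512 -0.99998533]
```

```bash
python3 -m jog '[{"jaw":1,"offset":[0,-0.002,-0.04],"rotation":[0,0,0]},{"jaw":1,"offset":[0,-0.002,-0.08],"rotation":[0,0,0]},{"jaw":1,"offset":[0,-0.002,-0.11],"rotation":[0,0,0]},{"jaw":1,"offset":[0,-0.002,-0.13],"rotation":[0,0,0]},{"jaw":1,"offset":[0,-0.002,-0.14],"rotation":[0,0,0]},{"jaw":1,"offset":[0,-0.002,-0.144],"rotation":[0,0,0]},{"jaw":1,"offset":[0,-0.002,-0.147],"rotation":[0,0,0]},{"jaw":1,"offset":[0,-0.002,-0.147],"rotation":[0,0,0]}]' 50
python3 -m jog '[{"jaw":-0.5,"offset":[0,0,0],"rotation":[0,0,0]},{"jaw":-1,"offset":[0,0,0],"rotation":[0,0,0]},{"jaw":-1,"offset":[0,0,0],"rotation":[0,0,0]},{"jaw":-1,"offset":[0,0,0],"rotation":[0,0,0]},{"jaw":-1,"offset":[0,0,0],"rotation":[0,0,0]},{"jaw":-1,"offset":[0,0,0],"rotation":[0,0,0]},{"jaw":-1,"offset":[0,0,0],"rotation":[0,0,0]},{"jaw":-1,"offset":[0,0,0],"rotation":[0,0,0]}]'
```

```text
clock: 4.25
eef_pos: [0.523, 0.3027, 0.0074]
ee_rot: [0.699, 0.715, 0.0, 0.0]
contact_force: [0.2, -0.3, -0.4]
finger_gap: 1.001
grip_force: 0.0
clock: 5.25
eef_pos: [0.5228, 0.3025, 0.0069]
ee_rot: [0.699, 0.715, -0.0, -0.0]
contact_force: [0.1, -0.4, 0.5]
finger_gap: 0.373
grip_force: 50.0
```

```bash
python3 -m jog '[{"jaw":-1,"offset":[0,0,0.03],"rotation":[0,0,0]},{"jaw":-1,"offset":[0,0,0.08],"rotation":[0,0,0]},{"jaw":-1,"offset":[-0.01,-0.05,0.12],"rotation":[0,0,0]},{"jaw":-1,"offset":[-0.02,-0.1,0.13],"rotation":[0,0,-0.04]},{"jaw":-1,"offset":[-0.03,-0.15,0.13],"rotation":[0,0,-0.08]},{"jaw":-1,"offset":[-0.043,-0.2,0.13],"rotation":[0,0,-0.12]},{"jaw":-1,"offset":[-0.055,-0.25,0.13],"rotation":[0,0,-0.151]},{"jaw":-1,"offset":[-0.066,-0.3,0.13],"rotation":[0,0,-0.151]}]'
python3 -m jog '[{"jaw":-1,"offset":[-0.007,-0.03,0],"rotation":[0,0,0]},{"jaw":-1,"offset":[-0.011,-0.0475,0],"rotation":[0,0,0]},{"jaw":-1,"offset":[-0.011,-0.0475,-0.01],"rotation":[0,0,0]},{"jaw":-1,"offset":[-0.011,-0.0475,-0.02],"rotation":[0,0,0]},{"jaw":-1,"offset":[-0.011,-0.0475,-0.03],"rotation":[0,0,0]},{"jaw":-1,"offset":[-0.011,-0.0475,-0.03],"rotation":[0,0,0]},{"jaw":-1,"offset":[-0.011,-0.0475,-0.03],"rotation":[0,0,0]},{"jaw":-1,"offset":[-0.011,-0.0475,-0.03],"rotation":[0,0,0]}]'
python3 - <<'E'
from h import *
c=grab('wrist'); g=np.clip(c['image'][:,:,::-1].astype(int)*2,0,255).astype(np.uint8)
t=grab('side')['image'][:,:,::-1]; t=np.clip(t[210:315,215:335].astype(int)*1.6,0,255).astype(np.uint8)
cv2.imwrite('pics/w3.png',np.hstack([cv2.resize(g,(400,300)),cv2.resize(t,(343,300),interpolation=cv2.INTER_CUBIC)]))
E
```

```text
clock: 6.25
eef_pos: [0.4562, 0.0011, 0.137]
ee_rot: [0.751, 0.66, 0.0, 0.0]
contact_force: [1.6, -0.6, -2.4]
finger_gap: 0.368
grip_force: 50.0
clock: 7.25
eef_pos: [0.4461, -0.0449, 0.1072]
ee_rot: [0.751, 0.661, 0.0, 0.0]
contact_force: [-0.2, -0.1, -2.6]
finger_gap: 0.368
grip_force: 50.0
```

View pics/w3.png

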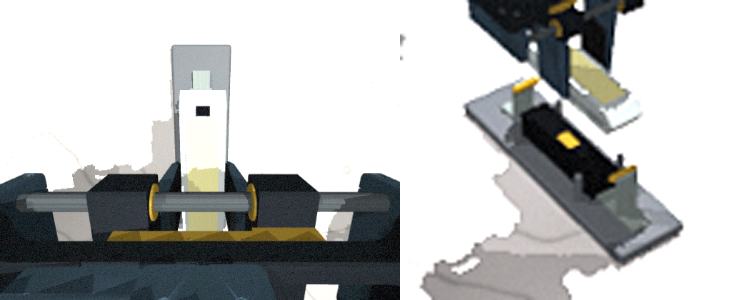

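The wrist view shows the light squarely held over the cradle, its +y end at about row 126 in the full image. The side view agrees: it is level above the bed. I'll check the +y end numerically.

```bash
python3 - <<'E'
from h import *
c=load('wrist'); im=c['image']; v=im.max(2)
vv,uu=np.mgrid[0:420,0:560]
P=bydepth(c,np.c_[uu.ravel(),vv.ravel()]).reshape(420,560,3)
T=np.array([.4457,-.0450]); a=np.deg2rad(82.65); u=np.array([np.cos(a),np.sin(a)]); w=np.array([u[1],-u[0]])
b=(vv>100)&(vv<225)&(uu>235)&(uu<330)
m=b&(P[...,2]>.10)&(P[...,2]<.14)
top=m&(P[...,2]>.121)
print('z top',np.median(P[...,2][top]))
for q,z in ((m,None),(top,.124)):
    p=P[q][:,:2]-T; s=p@u; t=p@w
    k=(s>.03)
    print('max s',np.percentile(s,[99,99.9,100]),'t',np.percentile(t[k],[0.5,99.5]))
# lens/dot columns at mid
r=np.argwhere(top); print(r[:,0].min(), np.median(P[...,2][top&(vv<140)]), np.median(P[...,2][top&(vv>150)]))
E
```

```text
z top 0.12596634772121007
max s [0.07537088 0.07587804 0.07591143] t [-0.01584332  0.01775398]
max s [0.07024587 0.07124906 0.07128136] t [-0.01584265  0.01776273]
135 0.1218657478879113 0.12610691086170817
```

```bash
python3 -m jog '[{"jaw":-1,"offset":[-0.0007,-0.0004,-0.01],"rotation":[0,0,0]},{"jaw":-1,"offset":[-0.0007,-0.0004,-0.02],"rotation":[0,0,0]},{"jaw":-1,"offset":[-0.0007,-0.0004,-0.03],"rotation":[0,0,0]},{"jaw":-1,"offset":[-0.0007,-0.0004,-0.037],"rotation":[0,0,0]},{"jaw":-1,"offset":[-0.0007,-0.0004,-0.042],"rotation":[0,0,0]},{"jaw":-1,"offset":[-0.0007,-0.0004,-0.045],"rotation":[0,0,0]},{"jaw":-1,"offset":[-0.0007,-0.0004,-0.047],"rotation":[0,0,0]},{"jaw":-1,"offset":[-0.0007,-0.0004,-0.048],"rotation":[0,0,0]}]' 60
python3 -m jog '[{"jaw":-1,"offset":[0,0,-0.001],"rotation":[0,0,0]},{"jaw":-1,"offset":[0,0,-0.002],"rotation":[0,0,0]},{"jaw":-1,"offset":[0,0,-0.003],"rotation":[0,0,0]},{"jaw":-1,"offset":[0,0,-0.004],"rotation":[0,0,0]},{"jaw":-1,"offset":[0,0,-0.005],"rotation":[0,0,0]},{"jaw":-1,"offset":[0,0,-0.005],"rotation":[0,0,0]},{"jaw":-1,"offset":[0,0,-0.005],"rotation":[0,0,0]},{"jaw":-1,"offset":[0,0,-0.005],"rotation":[0,0,0]}]'
```

```text
clock: 8.35
eef_pos: [0.4454, -0.0454, 0.0592]
ee_rot: [0.751, 0.66, 0.0, 0.0]
contact_force: [-0.4, -0.0, 6.9]
finger_gap: 0.366
grip_force: 60.0
clock: 9.35
eef_pos: [0.4458, -0.0455, 0.0543]
ee_rot: [0.751, 0.66, 0.0, 0.001]
contact_force: [1.0, 0.0, 5.8]
finger_gap: 0.368
grip_force: 60.0
```

About 8 to 9 N over both ends with no side force, so it is entering. I'll carry on slowly.

```bash
python3 -m jog '[{"jaw":-1,"offset":[0,0,-0.001],"rotation":[0,0,0]},{"jaw":-1,"offset":[0,0,-0.002],"rotation":[0,0,0]},{"jaw":-1,"offset":[0,0,-0.003],"rotation":[0,0,0]},{"jaw":-1,"offset":[0,0,-0.004],"rotation":[0,0,0]},{"jaw":-1,"offset":[0,0,-0.005],"rotation":[0,0,0]},{"jaw":-1,"offset":[0,0,-0.006],"rotation":[0,0,0]},{"jaw":-1,"offset":[0,0,-0.006],"rotation":[0,0,0]},{"jaw":-1,"offset":[0,0,-0.006],"rotation":[0,0,0]}]'
python3 -c "
from plant import ctrl
print(ctrl.observe()['torque'])"
```

```text
clock: 10.35
eef_pos: [0.4457, -0.0455, 0.0483]
ee_rot: [0.751, 0.66, 0.0, 0.001]
contact_force: [0.5, 0.3, 5.3]
finger_gap: 0.367
grip_force: 60.0
[-0.16158351 -0.02204652  0.06782469]
```

```bash
python3 -m jog '[{"jaw":-1,"offset":[0,0,-0.0008],"rotation":[0,0,0]},{"jaw":-1,"offset":[0,0,-0.0016],"rotation":[0,0,0]},{"jaw":-1,"offset":[0,0,-0.0024],"rotation":[0,0,0]},{"jaw":-1,"offset":[0,0,-0.0032],"rotation":[0,0,0]},{"jaw":-1,"offset":[0,0,-0.004],"rotation":[0,0,0]},{"jaw":-1,"offset":[0,0,-0.0048],"rotation":[0,0,0]},{"jaw":-1,"offset":[0,0,-0.0055],"rotation":[0,0,0]},{"jaw":-1,"offset":[0,0,-0.0055],"rotation":[0,0,0]}]'
python3 -c "
from plant import ctrl
print(ctrl.observe()['torque'])"
```

```text
clock: 11.35
eef_pos: [0.4448, -0.0453, 0.0422]
ee_rot: [0.751, 0.66, -0.0, -0.0]
contact_force: [0.1, -0.4, -8.0]
finger_gap: 0.37
grip_force: 60.0
[-0.18192857  0.16005116 -0.02065034]
```

The force has turned to a pull of about 8 N, so the tips are past the noses. Last millimetre to the bed, slowly.

```bash
python3 -m jog '[{"jaw":-1,"offset":[0,0,-0.0003],"rotation":[0,0,0]},{"jaw":-1,"offset":[0,0,-0.0006],"rotation":[0,0,0]},{"jaw":-1,"offset":[0,0,-0.0009],"rotation":[0,0,0]},{"jaw":-1,"offset":[0,0,-0.001],"rotation":[0,0,0]},{"jaw":-1,"offset":[0,0,-0.001],"rotation":[0,0,0]},{"jaw":-1,"offset":[0,0,-0.001],"rotation":[0,0,0]},{"jaw":-1,"offset":[0,0,-0.001],"rotation":[0,0,0]},{"jaw":-1,"offset":[0,0,-0.001],"rotation":[0,0,0]}]'
python3 -c "
from plant import ctrl
print(ctrl.observe()['torque'])"
```

```text
clock: 12.35
eef_pos: [0.445, -0.0454, 0.0418]
ee_rot: [0.751, 0.66, 0.0, 0.0]
contact_force: [-4.2, 0.6, 10.6]
finger_gap: 0.365
grip_force: 60.0
[-0.0225161   0.8798289   0.02619322]
```

It is on the bed with about 10 N. Now release, rise and check.

```bash
python3 -m jog '[{"jaw":0.1,"offset":[0,0,0],"rotation":[0,0,0]},{"jaw":0.1,"offset":[0,0,0],"rotation":[0,0,0]},{"jaw":0.1,"offset":[0,0,0],"rotation":[0,0,0]},{"jaw":0.1,"offset":[0,0,0],"rotation":[0,0,0]},{"jaw":0.3,"offset":[0,0,0.005],"rotation":[0,0,0]},{"jaw":0.3,"offset":[0,0,0.02],"rotation":[0,0,0]},{"jaw":0.3,"offset":[0,0,0.05],"rotation":[0,0,0]},{"jaw":0.3,"offset":[0,0,0.09],"rotation":[0,0,0]}]'
python3 -m jog '[{"jaw":0.5,"offset":[0,-0.01,0.05],"rotation":[0,0,0]},{"jaw":0.5,"offset":[0,-0.02,0.1],"rotation":[0,0,0]},{"jaw":0.5,"offset":[0,-0.02,0.15],"rotation":[0,0,0]},{"jaw":0.5,"offset":[0,-0.02,0.16],"rotation":[0,0,0]},{"jaw":0.5,"offset":[0,-0.02,0.16],"rotation":[0,0,0]},{"jaw":0.5,"offset":[0,-0.02,0.16],"rotation":[0,0,0]},{"jaw":0.5,"offset":[0,-0.02,0.16],"rotation":[0,0,0]},{"jaw":0.5,"offset":[0,-0.02,0.16],"rotation":[0,0,0]}]'
python3 - <<'E'
from h import *
c=grab('wrist'); im=c['image']; hsv=cv2.cvtColor(im,cv2.COLOR_RGB2HSV)
g=np.clip(im[:,:,::-1].astype(int)*2,0,255).astype(np.uint8); t=grab('side')['image'][:,:,::-1]; t=np.clip(t[210:315,215:335].astype(int)*1.6,0,255).astype(np.uint8)
cv2.imwrite('pics/w4.png',np.hstack([cv2.resize(g,(400,300)),cv2.resize(t,(343,300),interpolation=cv2.INTER_CUBIC)]))
vv,uu=np.mgrid[0:420,0:560]
P=bydepth(c,np.c_[uu.ravel(),vv.ravel()]).reshape(420,560,3)
T=np.array([.4464,-.0386]); a=np.deg2rad(82.65); u=np.array([np.cos(a),np.sin(a)]); w=np.array([u[1],-u[0]])
q=P[...,:2]-T; s=q@u; t=q@w
for lo,hi in ((-.062,-.04),(-.03,-.01),(.0,.02),(.03,.05)):
    k=(s>lo)&(s<hi)&(abs(t)<.01); print(lo,k.sum(),np.median(P[...,2][k]))
m=(P[...,2]>.05)&(abs(t)<.03)&(abs(s)<.05); print('t',np.percentile(t[m],[1,99]))
E
```

```text
clock: 13.35
eef_pos: [0.4445, -0.0452, 0.1322]
ee_rot: [0.751, 0.66, -0.0, -0.001]
contact_force: [1.0, -0.5, 0.7]
finger_gap: 0.65
grip_force: 0.0
clock: 14.35
eef_pos: [0.4449, -0.0653, 0.2907]
ee_rot: [0.751, 0.66, -0.0, -0.001]
contact_force: [-0.6, 0.8, 0.0]
finger_gap: 0.753
grip_force: 0.0
-0.062 224 0.061056672386741895
-0.03 223 0.06109534412713297
0.0 3469 0.38808406466663903
0.03 2427 0.46275594186575586
t [-0.02932341  0.02922247]
```

View pics/w4.png

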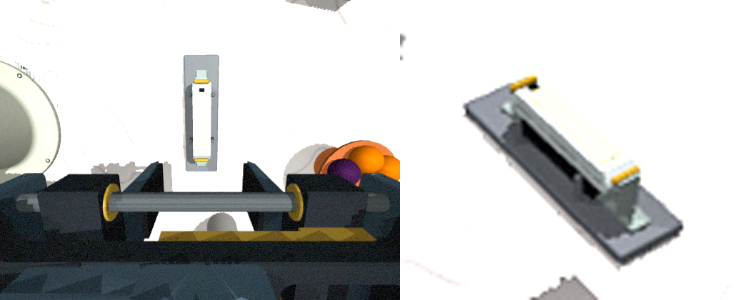

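The pictures show the light flat between both noses, lens up. I'll check the +y half with invalid depths masked out, then hand in.

```bash
python3 - <<'E'
from h import *
c=load('wrist'); vv,uu=np.mgrid[0:420,0:560]
P=bydepth(c,np.c_[uu.ravel(),vv.ravel()]).reshape(420,560,3)
T=np.array([.4464,-.0386]); a=np.deg2rad(82.65); u=np.array([np.cos(a),np.sin(a)]); w=np.array([u[1],-u[0]])
q=P[...,:2]-T; s=q@u; t=q@w; ok=(c['depth']>0)&(P[...,2]<.08)
z=[]
for lo,hi in ((-.062,-.04),(-.03,-.01),(.0,.02),(.035,.05)):
    k=ok&(s>lo)&(s<hi)&(abs(t)<.01); z.append(np.median(P[...,2][k])); print(lo,k.sum(),z[-1])
m=ok&(P[...,2]>.053)&(abs(t)<.03)&(abs(s)<.045)
tc=np.percentile(t[m],[1,99]); print('t',tc)
if max(z)-min(z)<.002 and abs(tc.mean())<.003: print(job.job_done())
E
```

```text
-0.062 224 0.061056672386741895
-0.03 223 0.06109534412713297
0.0 224 0.06106029373761318
0.035 165 0.06115906661199633
t [-0.01640083  0.01663416]
the job is handed in; nothing more can be done
None
```

The light is back in its cradle and the job is handed in: it lies lens up and flat on the bed (top face level within 0.1 mm), both ends are past the clips, and the gripper let go and backed well clear.

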